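# Screw a twin-outlet tee square on a bench air manifold

### The job

The brass twin-outlet tee at the gauge end of the bench air manifold has only been started in its thread. Screw it down clockwise until you feel it nip its rubber seal, then on to the first point where its two couplings stand square across the bar, like the fitted tee next to it, and leave it there: another half turn would crush the seal. Then open the shut-off valve fully, without disturbing anything else on the bench.

Things in the scene. Friction and masses are not known exactly. Their poses are not given: they have to be found in the camera images.
- manifold: Air manifold fixed to the bench: grey aluminium bar 50 mm (x) by 210 mm (y -150 to +60), top 50 mm above the bench. Origin on the bench under the bar's centre line; x to its back, y towards the valve, z up; front = -x. In y: small gauge at -184 mm, loose tee -110, flat blank plug -50, fitted tee +10, valve stem +105, then the inlet pipe, bending to the back at +200.
- port (a point): Centre of the loose tee's threaded port on the bar's top face (50 mm above the bench); the tee's vertical screw axis passes through it. Fixed to the manifold, same axes. From the start the right stop is 0.28 to 1.25 turns away and up to two square positions may be passed too early; the seal is first nipped 0.19 to 0.35 of a turn before the right one.
- fitted (a point): Mouth of the front coupling of the tee already fitted and square across the bar, 54 mm in front of its screw axis. That tee has the same shape and size as the loose one. Leave it alone; it is fixed.
- tee: Loose tee: brass block 24 mm square with vertical flats, 17 mm up and 17 mm down from the origin, and two round steel couplings, 22 mm across, level along the tee's -x and +x to 54 mm from the axis. Origin on the screw axis at the couplings' height, 27 to 30 mm above the bar's top. z up. It is square when its x axis is along the manifold's x, either way round. Take it by the two bare flats.
- outlet (a point): Centre of the mouth of the loose tee's coupling on its -x side, 54 mm from the screw axis; same axes as the tee. Screwing down turns it clockwise seen from above (yaw falls) and lowers the tee 2 mm a turn. The tee stays where it is left. A grip of 60 N on the flats turns it; close on them gently.
- collar (a point): Underside of the tee's round collar (27 mm across), on the axis, good to 1 mm. The thread turns with about 0.07 N m while the collar is clear of the seal and with 0.6 N m or a little more once the seal is nipped. It is felt while turning or held at the end of a slow nudge of 0.03 rad (0.35 N m or more is left then); after a fast move much of it springs off.
- seal: Black rubber washer lying loose on the port under the collar, 27 mm across with a 17 mm hole, about 3.5 mm thick (not to be relied on to a fraction of a mm). Origin at the centre of its underside. Rightly squeezed it carries 20 to 46 N, some 19 N more for each radian turned after the nip; above 78 N it is crushed, also by shoving the tee down or clapping the fingers shut on it.
- valve (a joint): Angle of the shut-off valve's lever: 0 closed, lever across the pipe and pointing to the manifold's front; 1.571 fully open, lever along the pipe and pointing to the manifold's +y. It turns level about the stem, clockwise seen from above to open, with 0.2 N m of friction, and stays where it is left. It starts near 0.
- valve_grip (a point): Middle of the lever's blue grip, 70 mm from the stem axis and 69 mm above the bench. The grip is 68 mm long along the lever (34 to 102 mm from the stem), 14 mm wide and 11 mm high; it can be pinched from above. The point's x axis lies along the lever, from the tip towards the stem.
- spanner: Bystander: steel spanner 180 mm long lying in front of the manifold. Origin under its middle.
- tape: Bystander: white plastic reel, 54 mm across, 18 mm high, lying behind the manifold.
- coupling: Bystander: spare steel coupling standing on end behind the manifold, 22 mm across and 58 mm high.
- spray: Bystander: spray can, 52 mm across, 170 mm high.
- bin: Bystander: open red parts bin, 160 by 110 by 70 mm.
- driver: Bystander: screwdriver 200 mm long lying on the bench.
- mug: Bystander: blue mug, 76 mm across, 90 mm high.

How it is judged:
On the way, in this order (a step that is already met when the one before it is completed fails the run):
1. the tee squeezes its seal and its couplings stand square across the bar (y of outlet in the frame of manifold between -0.1165 and -0.1035 m and contact force between tee and seal above 10 N), for 0.2 s.
2. the shut-off valve is fully open (value of joint valve above 1.45 rad), for 0.2 s.
At the end, for the whole second after the job is handed in: The tee is at rest, its couplings square across the bar within 7 degrees (either one in front), its collar squeezing the seal with at least 10 N (never over 78 N); the valve lever is within 7 degrees of fully open; nothing else on the bench was moved by more than 20 mm (all of step 1 and value of joint valve above 1.45 rad and angular speed of tee below 0.05 rad/s); the robot touches nothing.
It fails at once if the seal is crushed: more than 78 N between the tee and its seal (contact force between tee and seal above 78 N).
It fails at once if something else on the bench is moved by more than 20 mm (distance of any of spanner, tape, coupling, spray, bin, driver, mug from where it was at the start of the episode above 0.02 m).
It also fails if it takes over 72 s, if anything falls off the work surface, if the arm or the gripper's body presses on something with over 40 N, if the wrist force passes 120 N, or if a joint passes its speed limit or range.

### The arm

A 6-joint arm with a two-finger parallel gripper is mounted at the origin on the work surface. World frame = base frame: x ahead of the robot, y to its left, z up, the work surface at z = 0. Lengths are in m, angles in rad, forces in N, time in s.
With the tool pointing down it reaches from about 0.3 to 0.775 m from the base axis. Payload 14.6 kg.
Tool frame: the origin (TCP) lies midway between the tips of the shut fingers; the grasp point (between the pads) lies 19 mm behind it (ctrl.tcp_to_grasp is the z of the grasp point in the tool frame, in m); z points along the fingers, y is the line along which they close (so a half turn about z gives the same grasp; the last joint's range is limited). The gripper opens to 94 mm and grips with 3 to 60 N. Pads are 16 mm wide; open, the fingers measure 119 mm over their backs; the gripper's body (75 mm by 177 mm) begins 78 mm behind the grasp point.
Start: joints at [-1.168, 0.3, 1.521, -0, 1.321, -0.067], TCP at [0.249, -0.49, 0.205] pointing down, gripper open.
Joint ranges: [-3.03, 3.03], [-0.79, 2.21], [0.23, 2.52], [-1.04, 4.18], [0, 3.07], [-2.55, 2.55]. Speed limits (rad/s): [2.22, 2.22, 2.57, 3.14, 3.14, 3.14].

### API

Orientations are given as [roll, pitch, yaw] about the fixed x, y, z axes, in that order (R = Rz(yaw) Ry(pitch) Rx(roll)).
In Python, from station import monitor, camera, ctrl gives the robot as it stands.
- The arm moves only by the tool apply_moves, never from a script. Its argument "plan" is one flat list of numbers, 4 for each row, row after row: the shift along the tool's x, y, z in mm, then the turn about the tool's z in rad. In form: [dx, dy, dz, spin, dx, dy, dz, spin, ...]. A call has 1 to 20 rows; each row shifts and turns the commanded pose from where the row before left it, along the tool's axes as they then stand; what a row does not reach is not made up. A row lasts 1/10 s, in which the tool goes at most 50 mm and 8.59 degrees, less where a joint would pass 70% of its speed; a pose out of reach is approached as far as the arm can. A call is refused whole if a number of a shift passes 50 or a number of a turn 0.15, either way. A call with a gripper value outside its range is refused whole. "hand" is the gripper command: -1 is shut, 1 is fully open, values between are in proportion, set as the call begins (left out, the last holds). The fingers move at their own pace and stop on an object; "squeeze" is the grip in N (left out, the last holds). Time passes only in rows, so rows that do not move let the fingers close. It gives the time, the measured TCP pose, the force, the opening and the grip force at its end, in the units of the state.
- monitor.get_obs(): the state, without advancing time (a new reading comes with each control period).
- camera(name): name is "scene" or "side" or "wrist"; returns a dict with "image" (384x512x3 uint8, red, green, blue), "range_z" (384x512 float32, m along the optical axis (not along the pixel's ray), 0 where there is no reading), "mtx" (3x3 intrinsics, pixels), "rvec" (rotation vector, rad) and "tvec" (3), from world to camera coordinates, as OpenCV has them. Camera axes: x right, y down, z forward; pixel columns grow to the right and rows downward; lengths in m; the calibration is good to about 2 mm. The wrist camera is an equidistant fisheye: a pixel r from the principal point sees the ray r / f radians off the axis. A picture is of the moment at which its call begins.
- ctrl.hand_in(): hands the job in; it is judged then, once.
The state is a dict: "time_s": time; "qpos": joint angles; "joint_vel": joint speeds; "tau": joint torques, N m; "ee_pos": TCP position; "eef_rot": TCP orientation; "force": force on the tool from outside, world axes, zero at the start; "moment": the same for the moment, N m; "grip_width": finger opening in m; "grip_force": force on a finger pad.
Only numpy, scipy, OpenCV 4.12 (cv2) and the standard library are available. Lean on these libraries where they do the work, as an engineer would, in place of code of your own. Each camera call takes 0.05 s, during which the arm holds its last target. There are 200 camera calls.

## Working session

There is one attempt and no reset: what is moved stays moved. The work goes in short steps, Python scripts to look and compute and a tool call to move; the robot and the scene stay as the last step left them, time stands still between calls to the robot, and variables do not carry over. Pictures are saved under pics/ and viewed, at most 10 in all, crops included, and the job is handed in when it is done.

Besides the shell and the picture viewer there is one more tool, called after "Call:" as a command line: name --argument value ..., lists and objects as JSON in quotes. apply_moves: Moves the arm, as the interface text tells. Its arguments: {"type":"object","properties":{"plan":{"type":"array","items":{"type":"number"}},"hand":{"type":"number"},"squeeze":{"type":"number"}},"required":["plan"]}

```bash
mkdir -p pics; ls; cat > h.py <<'E'
import numpy as np, cv2
from station import monitor, camera, ctrl
def grab(n):
    c=camera(n); np.savez(f'/tmp/{n}.npz',**c); return c
def save(c,name): cv2.imwrite(f'pics/{name}.png',cv2.cvtColor(c['image'],cv2.COLOR_RGB2BGR))
def cloud(c):
    # world points per pixel (pinhole)
    R,_=cv2.Rodrigues(np.array(c['rvec'],float)); K=c['mtx']; z=c['range_z']
    v,u=np.mgrid[:z.shape[0],:z.shape[1]]
    P=np.stack([(u-K[0,2])/K[0,0]*z,(v-K[1,2])/K[1,1]*z,z],-1)
    return (P-np.array(c['tvec']).reshape(3))@R
E
python3 - <<'E'
from h import *
for n in ('scene','side'):
    c=grab(n); save(c,n+'0')
    R,_=cv2.Rodrigues(np.array(c['rvec'],float)); print(n,c['mtx'].round(1).tolist(),(-R.T@np.array(c['tvec']).reshape(3)).round(3))
print(monitor.get_obs(),ctrl.tcp_to_grasp)
E
```

```text
pics
scene [[478.7, 0.0, 260.6], [0.0, 478.7, 184.3], [0.0, 0.0, 1.0]] [ 1.054 -0.656  1.22 ]
side [[442.9, 0.0, 260.3], [0.0, 442.9, 195.6], [0.0, 0.0, 1.0]] [ 0.121 -1.08   0.819]
{'time_s': 0.1, 'qpos': array([-1.16761919e+00,  3.00402005e-01,  1.52148783e+00,  1.76982224e-05,
        1.32068584e+00, -6.66074240e-02]), 'joint_vel': array([5.09756974e-04, 5.36789095e-04, 5.45999922e-06, 6.55526317e-04,
       7.16462272e-04, 5.09843437e-05]), 'tau': array([ 1.39057465e-03, -5.32643580e+01, -3.53282261e+01,  7.09800376e-02,
        2.35068554e-02, -6.60486262e-05]), 'ee_pos': array([ 0.2488937 , -0.49021567,  0.20496367]), 'eef_rot': array([-3.14061296e+00, -8.25331001e-05,  4.69780133e-01]), 'force': array([-0.18063544, -0.34937349, -0.39015921]), 'moment': array([-0.01819277, -0.00597448, -0.03352367]), 'grip_force': 0.0, 'grip_width': 0.09380983927000001} -0.0188
```

View pics/scene0.png

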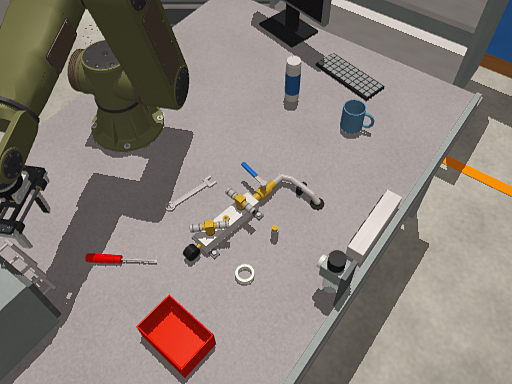

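View pics/side0.png

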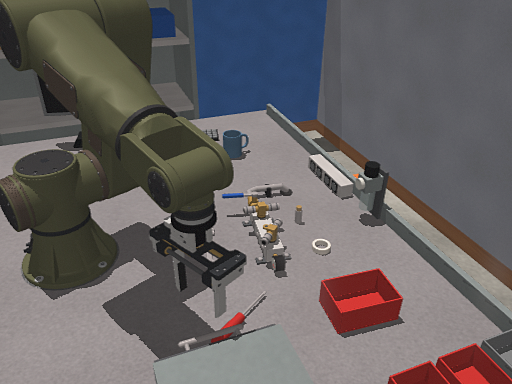

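The scene view shows the gauge at about (190,252), the loose tee at (208,228), the fitted tee at (240,202), the blue lever at (250,172) and the pipe ending at (318,203). The side view shows the same, with the lever at (233,195). Next I'll get metric positions from depth.

```bash
python3 - <<'E'
from h import *
c=dict(np.load('/tmp/scene.npz')); P=cloud(c); im=c['image']
hsv=cv2.cvtColor(im,cv2.COLOR_RGB2HSV)
H,S,V=[hsv[...,i].astype(int) for i in range(3)]
v,u=np.mgrid[:384,:512]
roi=(u>180)&(u<330)&(v>155)&(v<265)
blue=roi&(H>95)&(H<125)&(S>120)
Q=P[blue]; print('blue',len(Q),Q.mean(0).round(4)); 
q=Q[:,:2]-Q[:,:2].mean(0); w=np.linalg.svd(q)[2][0]; t=q@w; print(w.round(3),t.min(),t.max())
br=roi&(H>12)&(H<30)&(S>120)
n,l,st,ce=cv2.connectedComponentsWithStats(br.astype(np.uint8))
for i in range(1,n):
    if st[i,4]>15:
        Q=P[l==i]; T=Q[Q[:,2]>np.percentile(Q[:,2],90)-0.006]; print('brass',ce[i].round(),st[i,4],Q.mean(0).round(3),'top',T.mean(0).round(4))
bar=roi&(np.abs(P[...,2]-0.05)<0.004)&(S<50)&(V>120)
Q=P[bar][:,:2]; print('bar',len(Q))
r=cv2.minAreaRect(Q.astype(np.float32)*1000); print(r)
# height crop
x=cv2.resize(im[150:270,170:340],None,fx=4.7,fy=4.7,interpolation=cv2.INTER_CUBIC)
cv2.imwrite('pics/crop.png',cv2.cvtColor(x,cv2.COLOR_RGB2BGR))
E
```

```text
blue 85 [0.5024 0.0252 0.0722]
[ 0.418 -0.909] -0.06022544824157676 0.30147761835145037
brass [264. 191.] 224 [0.571 0.016 0.05 ] top [0.5746 0.0063 0.0708]
brass [240. 201.] 131 [ 0.549 -0.075  0.085] top [ 0.548  -0.0712  0.0939]
brass [226. 218.] 25 [ 0.538 -0.129  0.054] top [ 0.538  -0.1289  0.0544]
brass [209. 227.] 156 [ 0.537 -0.195  0.093] top [ 0.5394 -0.1964  0.1126]
brass [274. 228.] 36 [ 0.672 -0.075  0.056] top [ 0.6713 -0.074   0.0575]
brass [198. 246.] 20 [ 0.523 -0.235  0.031] top [ 0.524  -0.2355  0.0328]
bar 512
((548.8283081054688, -130.5484619140625), (203.7032928466797, 149.69985961914062), 57.6617431640625)
```

View pics/crop.png

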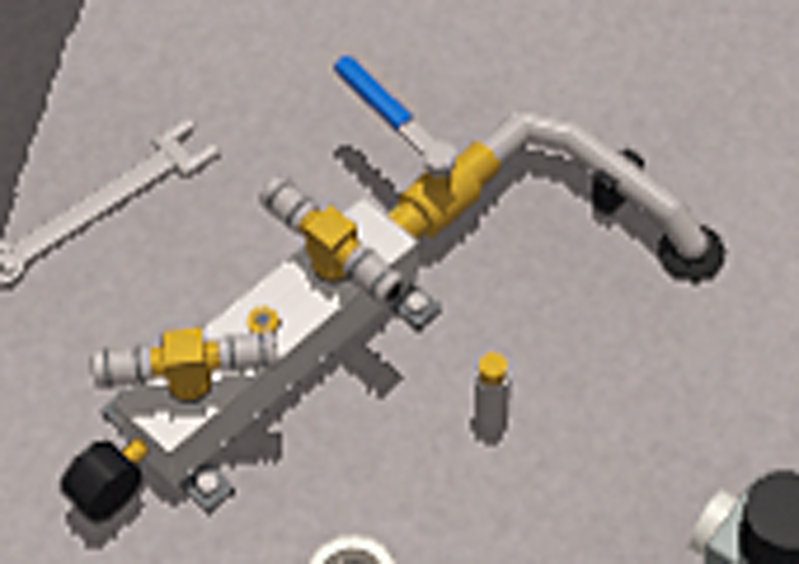

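The crop shows the loose tee's block top at about (184,347), its couplings running to (95,367) and (272,347), the fitted tee at (330,225), the bar-top corners, and the lever from (345,65) to the stem at (438,155). I'll cast these rays onto planes.

```bash
cat >> h.py <<'E'
def cast(c,uv,z):
    R,_=cv2.Rodrigues(np.array(c['rvec'],float)); C=-R.T@np.array(c['tvec']).reshape(3)
    d=R.T@np.linalg.inv(c['mtx'])@np.array([uv[0],uv[1],1.]); return (C+d*(z-C[2])/d[2])
E
python3 - <<'E'
from h import *
c=dict(np.load('/tmp/scene.npz'))
for n,uv,z in [('far corner +x+y',(417,240),.05),('+x-y',(170,450),.05),('-x-y',(105,408),.05),('-x+y',(365,200),.05),
 ('fit top',(330,225),.0955),('loose top',(184,347),.0965),('plug',(263,318),.053),
 ('fit front',(277,195),.079),('fit back',(390,283),.079),('lo L',(97,367),.079),('lo R',(272,347),.079),
 ('stem',(440,155),.069),('tip',(343,65),.075),('gripend',(402,118),.075)]:
    p=cast(c,(170+uv[0]/4.7-.4,150+uv[1]/4.7-.4),z); print(n,p.round(4))
E
```

```text
far corner +x+y [ 0.5775 -0.0236  0.05  ]
+x-y [ 0.5478 -0.2292  0.05  ]
-x-y [ 0.4981 -0.2302  0.05  ]
-x+y [ 0.5326 -0.0182  0.05  ]
fit top [ 0.5468 -0.0702  0.0955]
loose top [ 0.5308 -0.1891  0.0965]
plug [ 0.5364 -0.1268  0.053 ]
fit front [ 0.4989 -0.063   0.079 ]
fit back [ 0.5946 -0.0741  0.079 ]
lo L [ 0.4899 -0.2225  0.079 ]
lo R [ 0.5649 -0.1513  0.079 ]
stem [0.5587 0.0272 0.069 ]
tip [0.4676 0.0455 0.075 ]
gripend [0.5244 0.0332 0.075 ]
```

Call:
apply_moves --plan '[10,-3.6,1,0,20,-7.3,2,0,27.3,-9.9,2,0,27.3,-9.9,2,0,27.3,-9.9,2,0,27.3,-9.9,2,0,27.3,-9.9,2,0,27.3,-9.9,2,0,27.3,-9.9,2,0,27.3,-9.9,2,0,27.3,-9.9,2,0,27.3,-9.9,2,0,27.3,-9.9,2,0,27.3,-9.9,2,0,20,-7.3,1,-0.05,10,-3.6,0,-0.1,0,0,0,-0.1,0,0,0,-0.04,0,0,0,0,0,0,0,0]' --hand 0.2 --squeeze 5

```text
time_s: 2.1
ee_pos: [0.5305, -0.1888, 0.1773]
eef_rot: [-3.141, 0.0, 0.759]
force: [0.5, 0.3, -0.1]
grip_width: 0.0562
grip_force: 0.0
```

```bash
python3 - <<'E'
from h import *
c=grab('wrist'); save(c,'w1'); o=monitor.get_obs(); print(o['ee_pos'],o['eef_rot'],o['qpos'],o['moment'],c['mtx'].tolist())
R,_=cv2.Rodrigues(np.array(c['rvec'],float)); C=-R.T@np.array(c['tvec']).reshape(3);print(C,R.round(3).tolist())
E
```

```text
[ 0.53049286 -0.18890153  0.17739219] [-3.14141721e+00 -1.06244444e-08  7.58581596e-01] [-4.07161020e-01  3.52680308e-01  1.51798329e+00  7.23706422e-05
  1.27109030e+00  4.05032339e-01] [-0.00473039  0.00614928 -0.01613783] [[297.3186396354542, 0.0, 253.73276001723644], [0.0, 297.3186396354542, 191.0442363588594], [0.0, 0.0, 1.0]]
[ 0.58613508 -0.13586142  0.35750758] [[0.688, -0.725, -0.001], [-0.7, -0.664, 0.261], [-0.19, -0.179, -0.965]]
```

View pics/w1.png

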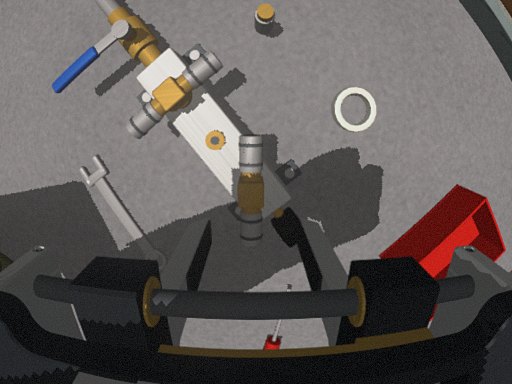

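The wrist view shows the loose tee with its block at about (251,191) and couplings from (250,137) to (251,238). The fitted tee is at (172,97), the plug at (215,140), and the lever runs from the tip (55,88) to the stem at (120,30). The jaws line up well with the flats. I'll measure precisely with the fisheye rays.

```bash
cat >> h.py <<'E'
def fcast(c,uv,z):
    K=c['mtx']; x=np.array([(uv[0]-K[0,2])/K[0,0],(uv[1]-K[1,2])/K[1,1]]); th=np.linalg.norm(x)+1e-12
    d=np.r_[x/th*np.sin(th),np.cos(th)]
    R,_=cv2.Rodrigues(np.array(c['rvec'],float)); C=-R.T@np.array(c['tvec']).reshape(3); d=R.T@d
    return C+d*(z-C[2])/d[2]
E
python3 - <<'E'
from h import *
c=dict(np.load('/tmp/wrist.npz')); im=c['image']; hsv=cv2.cvtColor(im,cv2.COLOR_RGB2HSV)
H,S,V=[hsv[...,i].astype(int) for i in range(3)]
br=(H>10)&(H<32)&(S>100)&(V>50); br[245:]=0
n,l,st,ce=cv2.connectedComponentsWithStats(br.astype(np.uint8))
for i in range(1,n):
    if st[i,4]>60:
        (x,y),wh,a=cv2.minAreaRect(np.argwhere(l==i)[:,::-1].astype(np.float32)); print('brass',st[i].tolist(),(round(x,1),round(y,1)),wh,round(a,1),fcast(c,(x,y),.09).round(4))
# row edges of loose tee: print extents of non-background per row
for r in range(130,246,6):
    row=im[r,225:280].astype(int); print(r,''.join('B' if br[r,225+i] else ('.' if p.mean()>115 else ('o' if p.mean()>70 else '#')) for i,p in enumerate(row)))
bl=(H>95)&(H<125)&(S>120); bl[150:]=0; bl[:,150:]=0
(x,y),wh,a=cv2.minAreaRect(np.argwhere(bl)[:,::-1].astype(np.float32)); print('blue',(x,y),wh,a,fcast(c,(x,y),.0745))
for nme,uv,z in [('fit f',(133,132),.079),('fit b',(215,58),.079),('stem',(120,30),.073),('plug',(215,140),.053),('coup front',(251,240),.079),('coup back',(250.5,135),.079)]: print(nme,fcast(c,uv,z).round(4))
x=cv2.resize(im[110:250,180:320],None,fx=4.2,fy=4.2,interpolation=cv2.INTER_CUBIC); cv2.imwrite('pics/wc.png',cv2.cvtColor(x,cv2.COLOR_RGB2BGR))
E
```

```text
brass [501, 0, 11, 15, 81] (506.0, 7.0) (14.0, 10.0) 90.0 [ 0.9111 -0.2482  0.09  ]
brass [257, 4, 17, 17, 217] (265.0, 12.0) (16.0, 16.0) 90.0 [ 0.6612 -0.0783  0.09  ]
brass [108, 7, 54, 60, 1253] (133.6, 34.8) (64.18741607666016, 30.45388412475586) 51.3 [0.5661 0.0011 0.09  ]
brass [151, 75, 42, 40, 920] (169.1, 92.8) (24.747554779052734, 42.93452072143555) 48.4 [ 0.5477 -0.0661  0.09  ]
brass [205, 131, 20, 19, 226] (214.8, 139.8) (17.677669525146484, 18.384777069091797) 45.0 [ 0.5441 -0.127   0.09  ]
brass [238, 173, 26, 41, 915] (250.5, 193.0) (40.0, 25.0) 90.0 [ 0.5301 -0.1847  0.09  ]
brass [273, 208, 11, 10, 69] (278.0, 213.0) (7.071067810058594, 9.899495124816895) 45.0 [ 0.5337 -0.2174  0.09  ]
130 ..............oooooooooooo.............................
136 ...............ooo..........o.oooooooooooooooooo##oo...
142 ...............o..................oooo#o#ooo##ooooo##o.
148 ...............o..................ooo#oooo#oo#oo####o..
154 ..................................oooo#ooooo#oooo#oo...
160 .................................oooo#oooo#o#o#o###o...
166 ...............ooooooo
[... 445 characters left out ...]
ooooooBB
214 #####oo######o####oo##o#oo#oo##oooo##ooooooooo###BBBBBB
220 #oo###o##o#############################################
226 ##########o########ooooooooooooo###########o##o########
232 #######o##########ooooooooooooooo#############o###o####
238 #o#####o###############################################
244 #########o####o####oooooooooooo#########o###########o##
blue (74.37422180175781, 69.399169921875) (11.854978561401367, 57.907012939453125) 46.84761428833008 [0.49634927 0.04226834 0.0745    ]
fit f [ 0.4932 -0.0598  0.079 ]
fit b [ 0.5993 -0.0737  0.079 ]
stem [0.5596 0.0265 0.073 ]
plug [ 0.5383 -0.1261  0.053 ]
coup front [ 0.4917 -0.2214  0.079 ]
coup back [ 0.5686 -0.1481  0.079 ]
```

View pics/wc.png

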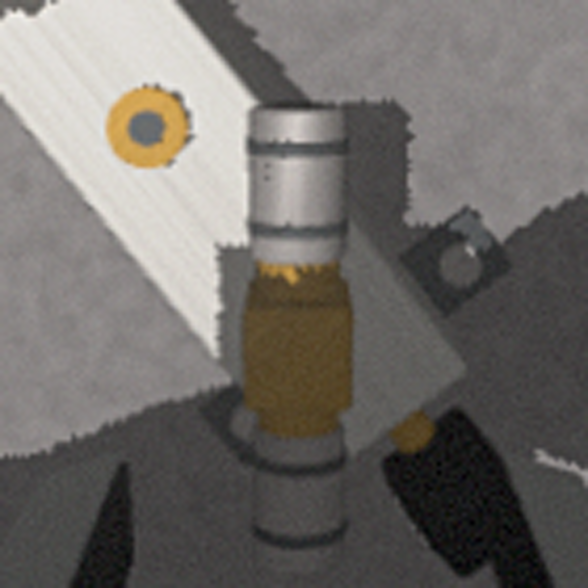

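Call:
apply_moves --plan '[0,-1,5,0,1,-1,10,0,0,0,15,0,0,0,15,0,0,0,15,0,0,0,15,0,0,0,15,0,0,0,12,0,0,0,7,0,0,0,3,0,0,0,0,0,0,0,0,0]' --hand -0.2

```text
time_s: 3.35
ee_pos: [0.5301, -0.1872, 0.066]
eef_rot: [3.141, -0.0, 0.76]
force: [-0.6, -0.3, -0.2]
grip_width: 0.0376
grip_force: 0.0
```

Call:
apply_moves --plan '[0,0,0,0,0,0,0,0,0,0,0,0,0,0,0,0,0,0,0,0]' --hand -0.38 --squeeze 3

```text
time_s: 3.85
ee_pos: [0.5299, -0.1871, 0.0655]
eef_rot: [3.141, -0.0, 0.76]
force: [0.0, 0.3, -0.0]
grip_width: 0.0291
grip_force: 0.0
```

```bash
python3 - <<'E'
from h import *
c=grab('wrist'); o=monitor.get_obs(); print(o)
im=c['image']; x=cv2.resize(im[170:350,150:360],None,fx=3.3,fy=3.3,interpolation=cv2.INTER_CUBIC); cv2.imwrite('pics/w2.png',cv2.cvtColor(x,cv2.COLOR_RGB2BGR))
E
```

```text
{'time_s': 3.9, 'qpos': array([-4.04592149e-01,  4.78640763e-01,  1.62238758e+00,  1.45285926e-05,
        1.04051437e+00,  4.06434683e-01]), 'joint_vel': array([ 0.00068615,  0.00150151, -0.0001085 , -0.00058672, -0.00054103,
        0.00117536]), 'tau': array([ 6.77108092e-04, -5.83820915e+01, -3.04933047e+01,  6.44519879e-02,
       -1.39350904e-02,  6.67862173e-05]), 'ee_pos': array([ 0.5298926 , -0.18709072,  0.0654944 ]), 'eef_rot': array([ 3.14155174e+00, -3.12552728e-05,  7.59762148e-01]), 'force': array([-0.44304783,  0.28155262,  0.29772286]), 'moment': array([ 0.05457503,  0.04191085, -0.00629708]), 'grip_force': 0.0, 'grip_width': 0.029262515245489545}
```

View pics/w2.png

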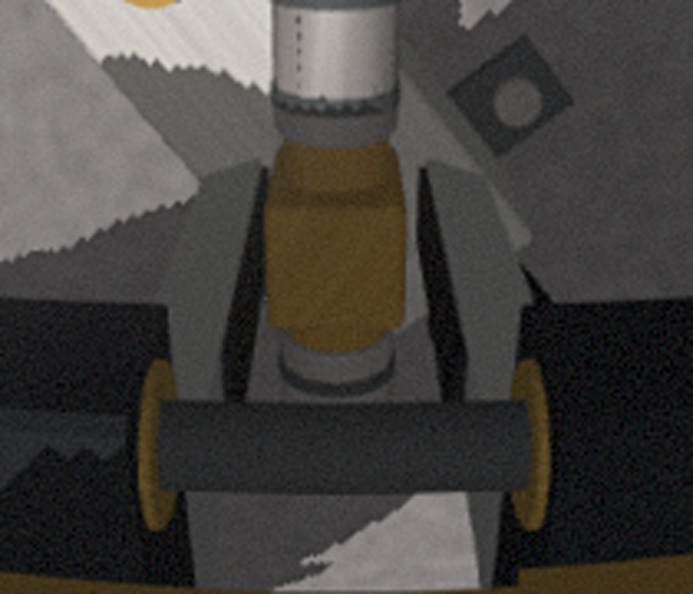

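The crop shows the block spanning columns 266–405, with the jaws' inner edges at 267 and 420. The tee therefore sits about 1.5 mm to the tool's -y side. I'll shift, then close gently.

Call:
apply_moves --plan '[0.7,-0.7,0,0,0.8,-0.8,0,0,0,0,0,0]'

```text
time_s: 4.2
ee_pos: [0.53, -0.1848, 0.0655]
eef_rot: [3.142, -0.0, 0.76]
force: [0.2, 0.0, -0.3]
grip_width: 0.0291
grip_force: 0.0
```

Call:
apply_moves --plan '[0,0,0,0,0,0,0,0,0,0,0,0,0,0,0,0]' --hand -0.55 --squeeze 4

```text
time_s: 4.6
ee_pos: [0.53, -0.185, 0.0655]
eef_rot: [3.141, -0.0, 0.76]
force: [2.6, -0.6, -1.0]
grip_width: 0.0241
grip_force: 4.0
```

Call:
apply_moves --plan '[0,0,0,0,0,0,0,0,0,0,0,0]' --hand -0.7 --squeeze 20

```text
time_s: 4.9
ee_pos: [0.53, -0.185, 0.0655]
eef_rot: [3.141, -0.0, 0.76]
force: [2.6, -1.4, -1.7]
grip_width: 0.0238
grip_force: 20.0
```

Call:
apply_moves --plan '[0,0,0,0,0,0,0,0,0,0,0,0]' --hand -1 --squeeze 60

```text
time_s: 5.2
ee_pos: [0.53, -0.185, 0.0655]
eef_rot: [3.141, -0.0, 0.76]
force: [3.2, -1.2, -2.2]
grip_width: 0.0237
grip_force: 60.0
```

```bash
python3 -c "
from h import *
o=monitor.get_obs(); print(o['force'],o['moment'],o['eef_rot'],o['ee_pos'],o['grip_width'])"
```

```text
[ 3.24657276 -1.19031025 -2.24451404] [-0.34261122 -0.60007846 -0.00733136] [ 3.14131628e+00 -1.03917417e-04  7.59788829e-01] [ 0.53004124 -0.18501936  0.06548367] 0.023722198689193928
```

Call:
apply_moves --plan '[0,0,0.02,0.05,0,0,0.03,0.1,0,0,0.045,0.14,0,0,0.045,0.14,0,0,0.045,0.14,0,0,0,0]'

```text
time_s: 5.8
ee_pos: [0.5303, -0.1856, 0.0653]
eef_rot: [3.14, -0.001, 0.184]
force: [5.7, -6.4, -4.1]
grip_width: 0.0238
grip_force: 60.0
```

```bash
python3 -c "
from h import *
o=monitor.get_obs(); print(o['force'],o['moment'],o['eef_rot'],o['ee_pos'],o['grip_width'],o['qpos'])"
```

```text
[ 5.70558447 -6.43954856 -4.05956125] [-1.03881776 -0.98280387 -0.07676091] [ 3.14022849e+00 -9.04941326e-04  1.84420621e-01] [ 0.53031587 -0.18564097  0.06532791] 0.02382691738661584 [-4.01604712e-01  4.77972012e-01  1.62387061e+00 -7.38316717e-04
  1.03824175e+00  9.85146001e-01]
```

Call:
apply_moves --plan '[0.2,0.3,0.02,0.05,0.1,0.2,0.03,0.1,0,0,0.045,0.14,0,0,0.045,0.14,0,0,0.045,0.14,0,0,0.045,0.14,0,0,0.045,0.14,0,0,0.045,0.14,0,0,0.045,0.14,0,0,0.04,0.12,0,0,0,0]'

```text
time_s: 6.9
ee_pos: [0.5297, -0.1869, 0.0649]
eef_rot: [3.14, -0.001, -1.065]
force: [-2.4, -12.1, -0.7]
grip_width: 0.0238
grip_force: 60.0
```

```bash
python3 -c "
from h import *
o=monitor.get_obs(); print(o['force'],o['moment'],o['eef_rot'],o['ee_pos'],o['grip_width'],o['qpos'])"
```

```text
[ -2.42024014 -12.13669985  -0.70312103] [-2.00135746  0.35198848 -0.04873483] [ 3.13975228e+00 -1.28648599e-03 -1.06507041e+00] [ 0.52970529 -0.1868809   0.06485878] 0.023803908202968356 [-0.40329083  0.47920928  1.62325717 -0.00260138  1.03924373  2.23389579]
```

Call:
apply_moves --plan '[0,0,0,0,0,0,0,0,0,0,0,0,0,0,0,0]' --hand -0.15

```text
time_s: 7.3
ee_pos: [0.5302, -0.1852, 0.0648]
eef_rot: [3.141, 0.0, -1.06]
force: [-0.2, -0.2, -0.2]
grip_width: 0.0398
grip_force: 0.0
```

```bash
python3 -c "
from h import *
o=monitor.get_obs(); print(o['force'],o['moment'],o['eef_rot'],o['ee_pos'],o['grip_width'],o['qpos'])"
```

```text
[-0.20392818 -0.16345858 -0.17523703] [0.12092203 0.02267423 0.00035933] [ 3.14143689e+00  3.68124805e-04 -1.05991458e+00] [ 0.53024633 -0.18515945  0.06480491] 0.03983287127574656 [-4.01218875e-01  4.79229681e-01  1.62337160e+00  1.18489918e-04
  1.03937783e+00  2.22943194e+00]
```

Call:
apply_moves --plan '[0,0.6,-10,0,0.1,0.6,-20,0,0,0,-15,-0.1,0,0,0,-0.145,0,0,0,-0.145,0,0,0,-0.145,0,0,0,-0.145,0,0,0,-0.145,0,0,0,-0.145,0,0,0,-0.145,0,0,0,-0.145,0,0,0,-0.145,0,0,0,-0.145,0,0,0,-0.145,0,0,0,-0.145,0,0,0,-0.145,0,0,0,-0.145,0,0,0,-0.145,0,0,0,-0.145,0,0,0,-0.145]'

```text
time_s: 9.3
ee_pos: [0.5294, -0.186, 0.1107]
eef_rot: [3.141, 0.0, 1.511]
force: [-0.2, 0.1, -0.2]
grip_width: 0.04
grip_force: 0.0
```

Call:
apply_moves --plan '[0,0,0,-0.145,0,0,0,-0.145,0,0,0,-0.145,0,0,0,-0.1,0,0,0,-0.041,0,0,0,0,0,0,0,0]'

```text
time_s: 10.0
ee_pos: [0.5294, -0.1861, 0.1103]
eef_rot: [3.141, 0.0, 2.079]
force: [-0.2, 0.2, -0.5]
grip_width: 0.0398
grip_force: 0.0
```

```bash
python3 - <<'E'
from h import *
c=grab('wrist'); o=monitor.get_obs(); print(o['ee_pos'],o['eef_rot'],o['force'],o['moment'],o['qpos'][5])
im=c['image']; x=cv2.resize(im[150:330,150:360],None,fx=3,fy=3,interpolation=cv2.INTER_CUBIC); cv2.imwrite('pics/w3.png',cv2.cvtColor(x,cv2.COLOR_RGB2BGR))
E
```

```text
[ 0.52937531 -0.18607717  0.1102193 ] [3.14138480e+00 2.15940978e-04 2.07946947e+00] [ 0.33235558 -0.34030515 -0.76050287] [-0.03937455 -0.12978134 -0.01088406] -0.9119896028361167
```

View pics/w3.png

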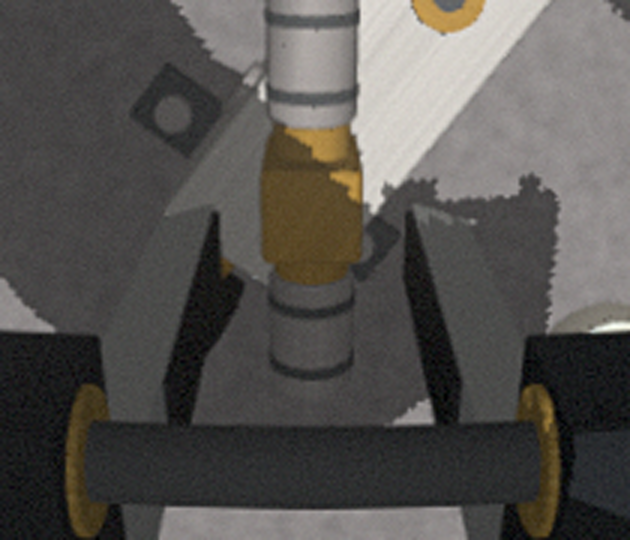

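The tee is aligned with the jaws: the block spans 261–362 and the jaws sit at 215 and 408, so both centre on about 311. I'll descend and regrip.

Call:
apply_moves --plan '[0,0,8,0,0,0,12,0,0,0,12,0,0,0,8,0,0,0,5,0,0,0,0,0,0,0,0,0]' --hand -0.38

```text
time_s: 10.75
ee_pos: [0.5295, -0.1861, 0.065]
eef_rot: [3.141, 0.0, 2.081]
force: [-0.1, 0.4, 0.3]
grip_width: 0.0294
grip_force: 0.0
```

Call:
apply_moves --plan '[0,0,0,0,0,0,0,0,0,0,0,0,0,0,0,0]' --hand -0.55 --squeeze 4

```text
time_s: 11.15
ee_pos: [0.5294, -0.1863, 0.0652]
eef_rot: [3.141, 0.0, 2.081]
force: [-2.8, -1.1, 3.7]
grip_width: 0.0239
grip_force: 4.0
```

Call:
apply_moves --plan '[0,0,0,0,0,0,0,0]' --hand -0.7 --squeeze 20

```text
time_s: 11.35
ee_pos: [0.5294, -0.1862, 0.0652]
eef_rot: [3.141, 0.0, 2.081]
force: [-3.2, -2.2, 5.9]
grip_width: 0.0236
grip_force: 20.0
```

Call:
apply_moves --plan '[0,0,0,0,0,0,0,0,0,0,0,0]' --hand -1 --squeeze 60

```text
time_s: 11.65
ee_pos: [0.5294, -0.1862, 0.0652]
eef_rot: [3.141, 0.0, 2.081]
force: [-3.3, -1.7, 6.2]
grip_width: 0.0234
grip_force: 60.0
```

```bash
cat > s.py <<'E'
from h import *
o=monitor.get_obs(); print(o['time_s'],o['force'].round(2),o['moment'].round(3),o['eef_rot'].round(4),o['ee_pos'].round(4),o['grip_width'],o['qpos'][5])
E
python3 s.py
```

```text
11.65 [-3.34 -1.71  6.23] [-0.39   0.523  0.001] [3.1414e+00 5.0000e-04 2.0807e+00] [ 0.5294 -0.1862  0.0652] 0.023424459461396843 -0.9132721752950097
```

Call:
apply_moves --plan '[0,0,0.02,0.06,0,0,0.03,0.1,0,0,0.03,0.1,0,0,0.03,0.1,0,0,0.03,0.1,0,0,0.01,0.03]'

```text
time_s: 12.25
ee_pos: [0.5292, -0.1863, 0.0651]
eef_rot: [-3.142, 0.0, 1.587]
force: [-4.4, -2.6, 6.5]
grip_width: 0.0236
grip_force: 60.0
```

```bash
python3 s.py
```

```text
12.25 [-4.38 -2.6   6.47] [-0.427  0.763  0.105] [-3.1415e+00  4.0000e-04  1.5872e+00] [ 0.5292 -0.1863  0.0651] 0.02364032363611831 -0.419683606726398
```

Call:
apply_moves --plan '[0,0,0.02,0.06,0,0,0.03,0.1,0,0,0.03,0.1,0,0,0.03,0.1,0,0,0.03,0.1,0,0,0.01,0.03]'

```text
time_s: 12.85
ee_pos: [0.5291, -0.1863, 0.0649]
eef_rot: [-3.141, 0.001, 1.097]
force: [-5.5, -2.2, 7.4]
grip_width: 0.024
grip_force: 60.0
```

```bash
python3 s.py
```

```text
12.85 [-5.53 -2.24  7.45] [-0.393  1.082  0.093] [-3.1413e+00  5.0000e-04  1.0972e+00] [ 0.5291 -0.1863  0.0649] 0.023979124485717387 0.0703473116649327
```

Call:
apply_moves --plan '[0,0,0.01,0.03,0,0,0.01,0.03,0,0,0.01,0.03]'

```text
time_s: 13.15
ee_pos: [0.529, -0.1863, 0.0648]
eef_rot: [-3.141, 0.001, 1.01]
force: [-6.6, -1.7, 6.5]
grip_width: 0.0235
grip_force: 60.0
```

```bash
python3 s.py
```

```text
13.15 [-6.56 -1.71  6.53] [-0.342  1.19   0.066] [-3.1412e+00  6.0000e-04  1.0097e+00] [ 0.529  -0.1863  0.0648] 0.023543216599306253 0.15777274261408622
```

Call:
apply_moves --plan '[0,0,0.02,0.06,0,0,0.01,0.03,0,0,0.01,0.03,0,0,0.01,0.03]'

```text
time_s: 13.55
ee_pos: [0.529, -0.1862, 0.0648]
eef_rot: [-3.141, 0.001, 0.86]
force: [-6.8, -1.6, 8.2]
grip_width: 0.0236
grip_force: 60.0
```

```bash
python3 s.py
```

```text
13.55 [-6.84 -1.58  8.18] [-0.359  1.24   0.043] [-3.1411e+00  6.0000e-04  8.5970e-01] [ 0.529  -0.1862  0.0648] 0.023608918857005015 0.3078024516849627
```

Call:
apply_moves --plan '[-0.2,-0.2,0.01,0.06,-0.1,-0.2,0.02,0.1,0,0,0.03,0.14,0,0,0.03,0.14,0,0,0.03,0.14,0,0,0.03,0.14,0,0,0.03,0.14,0,0,0.03,0.14,0,0,0.03,0.14,0,0,0.03,0.14,0,0,0.03,0.14,0,0,0.03,0.14,0,0,0.03,0.14,0,0,0.03,0.14,0,0,0.01,0.04,0,0,0.01,0.03]'

```text
time_s: 15.15
ee_pos: [0.5289, -0.1856, 0.0643]
eef_rot: [-3.141, 0.0, -1.051]
force: [-2.6, 2.1, 5.6]
grip_width: 0.0235
grip_force: 60.0
```

```bash
python3 s.py
```

```text
15.15 [-2.63  2.12  5.64] [0.568 0.488 0.118] [-3.1412e+00  4.0000e-04 -1.0507e+00] [ 0.5289 -0.1856  0.0643] 0.023467473486990607 2.2180965732806164
```

Call:
apply_moves --plan '[0,0,0,0,0,0,0,0,0,0,0,0,0,0,-10,0,0,0,-20,0,0,0,-15,-0.1,0,0,0,-0.145,0,0,0,-0.145,0,0,0,-0.145,0,0,0,-0.145,0,0,0,-0.145,0,0,0,-0.145,0,0,0,-0.145,0,0,0,-0.145,0,0,0,-0.145,0,0,0,-0.145,0,0,0,-0.145,0,0,0,-0.145,0,0,0,-0.145,0,0,0,-0.145]' --hand -0.15

```text
time_s: 17.15
ee_pos: [0.529, -0.1861, 0.1098]
eef_rot: [3.141, -0.0, 1.087]
force: [0.2, -0.7, -0.7]
grip_width: 0.04
grip_force: 0.0
```

Call:
apply_moves --plan '[0,0,0,-0.145,0,0,0,-0.145,0,0,0,-0.145,0,0,0,-0.145,0,0,0,-0.145,0,0,0,-0.145,0,0,0,-0.1,0,0,0,-0.041,0,0,0,0,0,0,0,0]'

```text
time_s: 18.15
ee_pos: [0.5289, -0.1861, 0.1095]
eef_rot: [3.141, 0.0, 2.09]
force: [-0.9, 0.1, 0.4]
grip_width: 0.0404
grip_force: 0.0
```

```bash
python3 s.py; python3 - <<'E'
from h import *
c=grab('wrist'); im=c['image']; hsv=cv2.cvtColor(im,cv2.COLOR_RGB2HSV); H,S,V=[hsv[...,i].astype(int) for i in range(3)]
br=(H>10)&(H<32)&(S>100)&(V>40)
for r in (212,220,228): print(r,np.flatnonzero(br[r,225:285])[[0,-1]]+225)
# fitted tee / square reference: coupling axis from wrist
x=cv2.resize(im[0:330,60:460],None,fx=1.8,fy=1.8,interpolation=cv2.INTER_CUBIC); cv2.imwrite('pics/w4.png',cv2.cvtColor(x,cv2.COLOR_RGB2BGR))
E
```

```text
18.15 [-0.88  0.12  0.43] [-0.021 -0.137  0.065] [3.1413e+00 3.0000e-04 2.0904e+00] [ 0.5289 -0.1861  0.1095] 0.040415559870096686 -0.9232355432747172
212 [238 270]
220 [238 270]
228 [238 270]
```

View pics/w4.png

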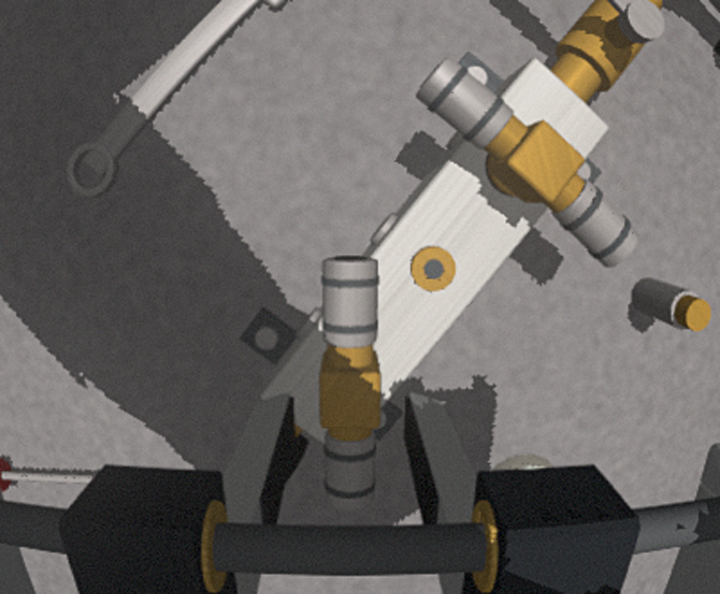

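The jaws still straddle the tee squarely (block columns 320–380, jaws at 293 and 405), and nothing else has moved. Next is the third grip.

Call:
apply_moves --plan '[0,0,8,0,0,0,12,0,0,0,12,0,0,0,8,0,0,0,4.5,0,0,0,0,0,0,0,0,0]' --hand -0.38

```text
time_s: 18.9
ee_pos: [0.529, -0.1861, 0.0648]
eef_rot: [3.141, 0.0, 2.092]
force: [-0.8, -0.3, -0.2]
grip_width: 0.0291
grip_force: 0.0
```

Call:
apply_moves --plan '[0,0,0,0,0,0,0,0,0,0,0,0,0,0,0,0]' --hand -0.55 --squeeze 4

```text
time_s: 19.3
ee_pos: [0.5291, -0.1861, 0.065]
eef_rot: [3.141, 0.001, 2.092]
force: [2.5, 0.8, 2.6]
grip_width: 0.024
grip_force: 4.0
```

Call:
apply_moves --plan '[0,0,0,0,0,0,0,0]' --hand -0.7 --squeeze 20

```text
time_s: 19.5
ee_pos: [0.5292, -0.186, 0.065]
eef_rot: [3.141, 0.001, 2.092]
force: [2.2, 1.8, 5.0]
grip_width: 0.0236
grip_force: 20.0
```

Call:
apply_moves --plan '[0,0,0,0,0,0,0,0,0,0,0,0]' --hand -1 --squeeze 60

```text
time_s: 19.8
ee_pos: [0.5292, -0.186, 0.065]
eef_rot: [3.141, 0.001, 2.092]
force: [2.3, 1.2, 5.1]
grip_width: 0.0239
grip_force: 60.0
```

Call:
apply_moves --plan '[0,0,0.02,0.06,0,0,0.03,0.1,0,0,0.03,0.1,0,0,0.03,0.1,0,0,0.03,0.1,0,0,0.01,0.03]'

```text
time_s: 20.4
ee_pos: [0.5291, -0.1861, 0.0649]
eef_rot: [3.141, 0.001, 1.599]
force: [2.0, 1.6, 6.8]
grip_width: 0.0239
grip_force: 60.2
```

```bash
python3 s.py
```

```text
20.4 [1.98 1.55 6.75] [ 0.216 -0.214  0.722] [3.1409e+00 7.0000e-04 1.5993e+00] [ 0.5291 -0.1861  0.0649] 0.023862406189308676 -0.4315926525330011
```

Call:
apply_moves --plan '[0,0,0.01,0.06,0,0,0.02,0.1,0,0,0.02,0.1,0,0,0.02,0.1,0,0,0.03,0.1,0,0,0.03,0.1,0,0,0.03,0.1,0,0,0.03,0.1,0,0,0.03,0.1,0,0,0.03,0.1,0,0,0.03,0.1]'

```text
time_s: 21.5
ee_pos: [0.5291, -0.1861, 0.0649]
eef_rot: [3.141, -0.0, 0.539]
force: [-0.8, 2.2, 10.8]
grip_width: 0.0233
grip_force: 60.3
```

```bash
python3 s.py
```

```text
21.5 [-0.76  2.23 10.76] [0.406 0.186 0.879] [ 3.1408e+00 -2.0000e-04  5.3910e-01] [ 0.5291 -0.1861  0.0649] 0.023316105111135837 0.6285527254939361
```

Call:
apply_moves --plan '[0,0,0.03,0.1,0,0,0.03,0.1,0,0,0.03,0.1,0,0,0.03,0.1,0,0,0.03,0.1,0,0,0.03,0.1,0,0,0.01,0.04,0,0,0.01,0.03,0,0,0,0,0,0,0,0]'

```text
time_s: 22.5
ee_pos: [0.529, -0.186, 0.0648]
eef_rot: [3.141, -0.0, -0.127]
force: [-1.0, 2.2, 11.0]
grip_width: 0.0236
grip_force: 60.2
```

```bash
python3 s.py
```

```text
22.5 [-1.01  2.21 11.  ] [0.57  0.433 0.724] [ 3.1412e+00 -5.0000e-04 -1.2710e-01] [ 0.529  -0.186   0.0648] 0.02363765743710541 1.2946749333881944
```

Call:
apply_moves --plan '[0,0,0,0.012,0,0,0,0,0,0,0,0]' --squeeze 10

```text
time_s: 22.8
ee_pos: [0.5291, -0.186, 0.0648]
eef_rot: [3.141, -0.001, -0.14]
force: [-0.0, 2.3, 11.3]
grip_width: 0.0239
grip_force: 10.1
```

Call:
apply_moves --plan '[0,0,0,0,0,0,0,0,0,0,0,0,0,0,-10,0,0,0,-20,0,0,0,-30,0,0,0,-30,0,0,0,-20,0,0,0,0,0,0,0,0,0]' --hand -0.1

```text
time_s: 23.8
ee_pos: [0.5286, -0.186, 0.1737]
eef_rot: [3.142, 0.0, -0.14]
force: [-0.2, -0.0, -0.1]
grip_width: 0.0421
grip_force: 0.0
```

```bash
python3 s.py; python3 - <<'E'
from h import *
c=grab('wrist'); save(c,'w5')
E
```

```text
23.8 [-0.19 -0.03 -0.14] [ 0.071  0.016 -0.008] [ 3.1415e+00  1.0000e-04 -1.4020e-01] [ 0.5286 -0.186   0.1737] 0.04214771437153725 1.3074259562858446
```

View pics/w5.png

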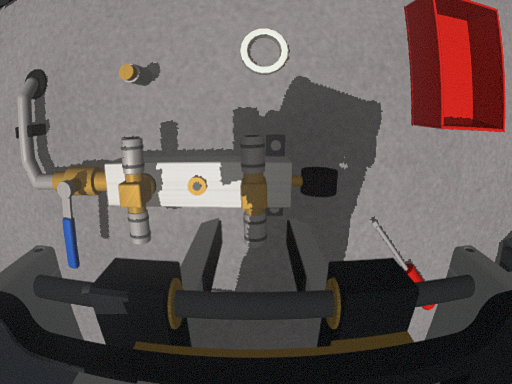

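The tee now stands across the bar: loose couplings run (253,137)–(256,240), fitted (132,137)–(140,243). The lever runs from the stem (66,188) to the tip (73,266). I'll check the angles and locate the lever.

```bash
python3 - <<'E'
from h import *
c=dict(np.load('/tmp/wrist.npz')); im=c['image']; hsv=cv2.cvtColor(im,cv2.COLOR_RGB2HSV)
H,S,V=[hsv[...,i].astype(int) for i in range(3)]
def ang(a,b): d=b-a; return round(float(np.arctan2(d[1],d[0])),4)
L=[fcast(c,p,.078) for p in ((256,240),(253,137))]; F=[fcast(c,p,.078) for p in ((140,242),(132,138))]
print('loose',L[0][:2],L[1][:2],ang(*L),'fit',F[0][:2],F[1][:2],ang(*F))
E=[fcast(c,p,.05) for p in ((292,206),(105,206))]; E2=[fcast(c,p,.05) for p in ((290,160),(106,164))]
print('edge yaw',ang(*E)-np.pi/2,ang(*E2)-np.pi/2, 'mids',(L[0]+L[1])[:2]/2,(F[0]+F[1])[:2]/2)
bl=(H>95)&(H<125)&(S>120); bl[280:]=0; bl[:,150:]=0
pts=np.argwhere(bl)[:,::-1].astype(np.float32); W=np.array([fcast(c,p,.0745) for p in pts])[:,:2].astype(np.float32)*1000
print('blue',cv2.minAreaRect(W)); print('stem',fcast(c,(66,188),.073))
E
```

```text
loose [ 0.47896758 -0.18049185] [ 0.58174409 -0.19192681] -0.1108 fit [ 0.49112537 -0.05641474] [ 0.60024539 -0.07473895] -0.1664
edge yaw -0.1327963267948966 -0.1309963267948966 mids [ 0.53035583 -0.18620933] [ 0.54568538 -0.06557685]
blue ((494.8917236328125, 42.27292251586914), (16.46344566345215, 66.5677719116211), 75.6434555053711)
stem [0.56201953 0.02439176 0.073     ]
```

```bash
python3 - <<'E'
from h import *
c=dict(np.load('/tmp/scene.npz')); P=cloud(c)
for n,uv in [('spray',(292,98)),('mug',(352,130))]: print(n,cast(c,uv,0).round(3))
for uv in [(281,177),(290,178),(275,182),(300,186)]:
    print(uv,P[uv[1]-2:uv[1]+3,uv[0]-2:uv[0]+3].reshape(-1,3)[np.argmax(P[uv[1]-2:uv[1]+3,uv[0]-2:uv[0]+3,2])].round(3))
E
```

```text
spray [0.391 0.438 0.   ]
mug [0.645 0.428 0.   ]
(281, 177) [0.574 0.099 0.042]
(290, 178) [0.608 0.105 0.041]
(275, 182) [0.57  0.068 0.041]
(300, 186) [0.646 0.109 0.041]
```

Call:
apply_moves --plan '[-3,-10,-1,0,-7,-22,0,0,-7,-22,0,0,-7,-24,0,0,-7,-24,0,0,-7,-24,0,0,-7,-24,0,-0.05,0,0,0,-0.145,0,0,0,-0.145,0,0,0,-0.145,0,0,0,-0.145,0,0,0,-0.145,0,0,0,-0.145,0,0,0,-0.145,0,0,0,-0.145,0,0,0,-0.145,0,0,0,-0.145,0,0,0,-0.145,0,0,0,-0.145,0,0,0,-0.145]'

```text
time_s: 25.85
ee_pos: [0.5046, -0.0306, 0.1741]
eef_rot: [-3.14, -0.001, 1.801]
force: [-0.8, -0.8, 0.3]
grip_width: 0.0424
grip_force: 0.0
```

Call:
apply_moves --plan '[0,0,0,-0.145,0,0,0,-0.145,0,0,0,-0.145,0,0,0,-0.145,0,0,0,-0.145,0,0,0,-0.145,0,0,0,-0.145,0,0,0,-0.08,0,0,0,0,0,0,0,0]'

```text
time_s: 26.85
ee_pos: [0.5049, -0.0308, 0.1745]
eef_rot: [-3.142, -0.001, 2.887]
force: [0.7, 0.3, 0.0]
grip_width: 0.0425
grip_force: 0.0
```

```bash
python3 s.py; python3 - <<'E'
from h import *
c=grab('wrist'); save(c,'w6'); im=c['image']; hsv=cv2.cvtColor(im,cv2.COLOR_RGB2HSV)
H,S,V=[hsv[...,i].astype(int) for i in range(3)]
bl=(H>95)&(H<125)&(S>120); bl[280:]=0; bl[:,:150]=0; bl[:,350:]=0
n,l,st,ce=cv2.connectedComponentsWithStats(bl.astype(np.uint8)); i=1+st[1:,4].argmax(); print(st[i])
pts=np.argwhere(l==i)[:,::-1]; W=np.array([fcast(c,p,.0745) for p in pts])[:,:2].astype(np.float32)*1000
print('blue',cv2.minAreaRect(W))
E
```

```text
26.85 [0.66 0.27 0.03] [ 0.027 -0.139  0.01 ] [-3.1416e+00 -9.0000e-04  2.8874e+00] [ 0.5049 -0.0308  0.1745] 0.04248164493021347 -1.4500322296074124
[317 128  16  68 910]
blue ((494.27484130859375, 44.275665283203125), (13.94409465789795, 66.55467224121094), 75.17588806152344)
```

View pics/w6.png

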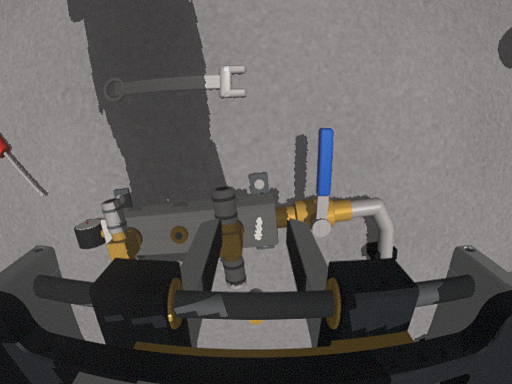

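The wrist view shows the blue grip from (326,128) to (324,195) and the stem at (322,228), lined up with the tool x axis. I'll move over it, descend and pinch.

Call:
apply_moves --plan '[3.3,8,0,0,6.5,15.5,0,0,6.5,15.5,0,0,6.5,15.5,0,0,6.5,15.4,0,0,0,0,5,0,0,0,12,0,0,0,17,0,0,0,17,0,0,0,17,0,0,0,17,0,0,0,15,0,0,0,10,0,0,0,4.5,0,0,0,0,0,0,0,0,0]'

```text
time_s: 28.5
ee_pos: [0.4945, 0.0437, 0.0608]
eef_rot: [3.141, 0.001, 2.89]
force: [0.2, 0.1, 0.1]
grip_width: 0.042
grip_force: 0.0
```

Call:
apply_moves --plan '[0,0,0,0,0,0,0,0,0,0,0,0,0,0,0,0,0,0,0,0,0,0,0,0]' --hand -1 --squeeze 10

```text
time_s: 29.1
ee_pos: [0.4944, 0.0439, 0.0606]
eef_rot: [3.141, 0.0, 2.89]
force: [-0.9, 1.5, 1.9]
grip_width: 0.0138
grip_force: 10.0
```

```bash
python3 s.py; python3 - <<'E'
import numpy as np
# chord plan: TCP on circle about stem, tool axes
p=np.array([.4943,.0443]); s=np.array([.560,.027]); r=np.linalg.norm(p-s); print('r',r, 'ang',np.arctan2(*(p-s)[::-1]))
for d in (.05,.1,.12,.14): print(d, 'dx %.2f dy %.2f'%(1000*r*(np.cos(d)-1),1000*r*np.sin(d)))
E
```

```text
29.1 [-0.93  1.51  1.85] [ 0.179 -0.076 -0.009] [3.1414e+00 2.0000e-04 2.8898e+00] [0.4944 0.0439 0.0606] 0.013817278287972587 -1.3044606872734326
r 0.06793953193833473 ang 2.8841191034385254
0.05 dx -0.08 dy 3.40
0.1 dx -0.34 dy 6.78
0.12 dx -0.49 dy 8.13
0.14 dx -0.66 dy 9.48
```

Call:
apply_moves --plan '[0,0,0,0,-0.1,3.4,0,0.05,-0.3,6.8,0,0.1,-0.5,8.1,0,0.12,-0.5,8.1,0,0.12,-0.5,8.1,0,0.12,-0.5,8.1,0,0.12]' --squeeze 20

```text
time_s: 29.8
ee_pos: [0.5169, 0.0794, 0.0605]
eef_rot: [-3.141, 0.0, 2.255]
force: [-0.7, -2.1, 3.7]
grip_width: 0.014
grip_force: 20.0
```

```bash
python3 s.py
```

```text
29.8 [-0.67 -2.06  3.65] [-0.471 -0.06   0.151] [-3.1412e+00  1.0000e-04  2.2552e+00] [0.5169 0.0794 0.0605] 0.013954901330702357 -0.6016950759182165
```

Call:
apply_moves --plan '[-0.5,8.1,0,0.12,-0.5,8.1,0,0.12,-0.5,8.1,0,0.12,-0.5,8.1,0,0.12,-0.5,8.1,0,0.12,-0.5,8.1,0,0.12,-0.2,4.7,0,0.07,-0.1,2,0,0.03,0,0,0,0,0,0,0,0]'

```text
time_s: 30.8
ee_pos: [0.5691, 0.0943, 0.0606]
eef_rot: [3.14, -0.001, 1.441]
force: [3.1, 6.4, 0.9]
grip_width: 0.0134
grip_force: 20.0
```

```bash
python3 s.py
```

```text
30.8 [3.09 6.36 0.92] [ 0.94  -0.732  0.056] [ 3.1402e+00 -1.0000e-03  1.4409e+00] [0.5691 0.0943 0.0606] 0.013404990750389778 0.2300112696446524
```

Call:
apply_moves --plan '[0,0,0,0,0,0,0,0,0,0,0,0,0,0,0,0,0,0,-8,0,0,0,-15,0,0,0,-25,0,0,0,-25,0,0,0,-25,0,0,0,-15,0,0,0,0,0,0,0,0,0]' --hand -0.3 --squeeze 10

```text
time_s: 32.0
ee_pos: [0.5685, 0.0939, 0.1737]
eef_rot: [3.141, -0.0, 1.44]
force: [-0.4, 0.3, -0.4]
grip_width: 0.0327
grip_force: 0.0
```

```bash
python3 s.py; python3 - <<'E'
from h import *
def rectang(W):
    (x,y),(w,h),a=cv2.minAreaRect((W[:,:2]*1000).astype(np.float32)); a=a if w>h else a-90; return (round(x,1),round(y,1)),(round(w,1),round(h,1)),round(np.radians(a),3)
c=grab('wrist'); save(c,'w7'); im=c['image']; hsv=cv2.cvtColor(im,cv2.COLOR_RGB2HSV)
bl=(hsv[...,0]>95)&(hsv[...,0]<125)&(hsv[...,1]>120); bl[280:]=0
n,l,st,ce=cv2.connectedComponentsWithStats(bl.astype(np.uint8))
for i in range(1,n):
    if st[i,4]>200: print('blue',st[i],rectang(np.array([fcast(c,p,.0745) for p in np.argwhere(l==i)[:,::-1]])))
c=grab('scene'); P=cloud(c)
# tee couplings by depth at coupling height, both tees: long-axis direction
for n,cx,cy in (('loose',.530,-.186),('fit',.546,-.066)):
    m=(np.hypot(P[...,0]-cx,P[...,1]-cy)<.058)&(np.abs(P[...,2]-.083)<.011); Q=P[m][:,:2]
    r=np.hypot(*(Q-[cx,cy]).T); far=Q[r>.025]; d=far-[cx,cy]; th=np.angle(np.mean(np.exp(2j*np.arctan2(d[:,1],d[:,0]))))/2; print(n,len(far),round(th,3))
hs=cv2.cvtColor(c['image'],cv2.COLOR_RGB2HSV); m=(hs[...,0]>95)&(hs[...,0]<125)&(hs[...,1]>120)&(np.hypot(P[...,0]-.56,P[...,1]-.06)<.12); print('scene blue',m.sum(),P[m].mean(0).round(3) if m.any() else '')
E
```

```text
32.0 [-0.38  0.3  -0.41] [-0.045 -0.072  0.007] [ 3.1411e+00 -1.0000e-04  1.4398e+00] [0.5685 0.0939 0.1737] 0.03274771495597328 0.23107901126328545
blue [248 156  14  67 890] ((570.1, 95.9), (66.7, 12.8), np.float64(1.435))
loose 171 -0.119
fit 160 -0.163
scene blue 93 [0.572 0.09  0.1  ]
```

The lever is along the pipe at 1.435 rad, and the bar's y axis is at about 1.43 rad. The tee is square to within about 0.05 rad of the fitted one, and the limit is 0.12 rad. The robot is clear of everything, so I'm handing in.

```bash
python3 -c "
from station import ctrl
print(ctrl.hand_in())"
```

```text
the job is handed in; nothing more can be done
None
```

I handed the job in at about 32 s of the 72 s allowed. The tee was screwed down past the nip to the first square position (about 0.05 rad off the fitted tee by camera), the valve lever stands along the pipe, and the arm is clear. The simulator returned no verdict, and I couldn't read the seal force directly.

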